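# Lock a condemned lampholder away in the quarantine chest

### The job

The chipped ceramic lampholder is condemned: put it in the open steel quarantine chest without dropping it and push the lid shut. Then swing the padlock's open shackle round over the lid's hasp lug and press it straight down through the lug until it clicks home and stays locked. Leave the other things on the bench where they lie.

Things in the scene. Friction and masses are not known exactly. Their poses are not given: they have to be found in the camera images.
- socket_center (a point): the chipped white ceramic lampholder (loose, 0.3 kg), standing upright: a plain barrel 54 mm in diameter from 16 mm above the bench up to the rim, a foot 62 mm in diameter below it with two ears that reach 46 mm from the axis along the part's x, and a mouth with a bite out of its rim; 70 mm high. The point is on its axis, 35 mm above its underside (half-way up); z is its axis. To be gripped across the barrel, from above.
- chest: grey steel chest, fixed to the bench, 200 mm deep (its x), 260 mm wide (its y), open top 92 mm above the bench, walls and floor 4 mm thick. Origin: centre of its underside; its -x side is the front, which carries the padlock; its +x side carries the lid's hinge; z up.
- hinge_line (a point): middle of the lid's hinge line, at the chest's own x = +100 mm, y = 0, 93 mm above the bench; axes as the chest's.
- lid_edge (a point): on the lid: middle of the free front edge of the outer face (the face that is on top when shut). Shut, it lies at the chest's x = -100 mm, y = 0, 125 mm above the bench. It is 200 mm from the hinge along the lid and the outer face is 32 mm off the hinge line; the lid is a 260 mm wide tray, 32 mm deep; standing open it reaches up to 290 mm above the bench. Axes: when shut, those of the chest; turns with the lid.
- lid (a joint): angle of the lid about the hinge line in rad: 0 = shut, about 1.6 to 1.8 (leaning back a little past upright) at the start. The hinge is stiff: the lid stays where it is left and needs about 5 to 10 N at its edge. It is shut by pushing its outer face (the back when it stands up) over towards the front and down.
- lug_hole (a point): on the lid: upper mouth of the 17 mm square hole in the flat steel hasp lug (5 mm thick, 36 mm wide) that stands out 42 mm from the bottom of the lid's front. Shut, it lies at the chest's x = -122.5 mm, y = +22 mm, 98.5 mm above the bench, right over the bore for the shackle's toe in the padlock.
- heel_axis (a point): on the padlock, which sits upright and fast in a pocket on the chest's front: a laminated steel body 72 mm wide (the chest's y), 32 mm thick, its top 91.5 mm above the bench, centred on the chest's x = -122.5 mm, y = 0. The point is on the upright axis of the shackle's heel leg (at the chest's x = -122.5 mm, y = -22 mm), about which the shackle swings; it stands 103.5 mm above the bench while the shackle is up, and goes down with it.
- toe_tip (a point): lower end of the shackle's free leg (toe): 12 mm steel bar, 44 mm from the heel axis; 103.5 mm above the bench while the shackle is up (5 mm above the shut lug), 20 mm lower when latched. The leg runs straight up for 28 mm above this point and then into the bow.
- bow_top (a point): highest point of the shackle's half-round bow (12 mm bar), half-way between heel and toe: 159.5 mm above the bench while the shackle is up, 139.5 mm when latched. The place to press.
- shackle_swing (a joint): swing of the shackle about its heel axis in rad: 0 = against its stop, the toe right over the hole of the lug; positive = swung out, away from the chest's front (from +y of the chest towards its -x), 1.1 to 1.9 at the start. It turns with slight friction and stays where it is left; a sideways push of 1 to 3 N on the toe's leg turns it.
- shackle_press (a joint): how far the shackle is pressed down, in m: 0 = sprung up, 0.0225 = bottom. A spring pushes it up; pressing takes 2 to 4 N at first, rising to about 10 N over the last 10 mm, and then gives way: past 0.020 a hidden pawl snaps in and it stays down (it cannot be opened again without the key); let go earlier, it springs back up. Swung out of line it cannot be pressed down; nearly in line, the toe lands on the lug or body and stops.
- reflector: bystander: pressed tin reflector bowl, 100 mm across, 58 mm high, mouth up; origin under its centre.
- hanging_bolt: bystander: lying brass bolt with hexagon head and nut, 100 mm long along its x, 26 mm high; origin under its middle.
- disc_holder: bystander: flat blue plastic colour disc holder, a ring 158 mm across and 6 mm thick with a tang to its -x; origin under the ring's centre.
- hook_clamp: bystander: aluminium hook clamp lying on its side, about 150 by 110 mm, 30 mm high.
- spanner: bystander: steel spanner, 200 mm long along its x.
- tape_roll: bystander: black roll of tape lying flat, 110 mm across, 48 mm high.
- bow_shackle: bystander: steel rigging shackle lying flat, 80 by 80 mm, 24 mm high.
Not all that is in view belongs to the job. What is shaped like the part that bears socket_center but orange or pink is not meant.

How it is judged:
On the way, in this order (a step that is already met when the one before it is completed fails the run):
1. the lampholder stands or lies in the chest and is let go (x of socket_center in the frame of chest between -0.085 and 0.085 m and y of socket_center in the frame of chest between -0.115 and 0.115 m and z of socket_center in the frame of chest between 0.01 and 0.065 m and contact force between the fingers and socket below 0.1 N), for 0.3 s.
2. the lid is shut over it (value of joint lid below 0.04 rad and x of socket_center in the frame of chest between -0.085 and 0.085 m and y of socket_center in the frame of chest between -0.115 and 0.115 m and z of socket_center in the frame of chest between 0.01 and 0.065 m), for 0.2 s.
3. the shackle is swung round over the lug (value of joint shackle_swing below 0.12 rad and value of joint lid below 0.08 rad), for 0.1 s.
4. the shackle is pressed home through the lug (value of joint shackle_press above 0.019 m and value of joint lid below 0.08 rad), for 0.2 s.
At the end, for the whole second after the job is handed in: The lampholder rests inside the chest (its centre within 85 mm of the middle in depth, 115 mm in width, under 65 mm high); the lid is shut within 0.04 rad; the shackle is over the lug within 0.12 rad of its stop, pressed down more than 19 mm and stays so untouched; nothing else moved over 40 mm (all of step 2 and value of joint shackle_swing below 0.12 rad and value of joint shackle_press above 0.019 m and linear speed of socket below 0.05 m/s).
It fails at once if the lampholder is dropped: it falls faster than 0.8 m/s (a free fall of some 33 mm) out of the fingers (linear speed of socket above 0.8 m/s and contact force between the fingers and socket below 0.1 N).
It fails at once if one of the bystanders (tin reflector, brass hanging bolt, colour disc holder, hook clamp, spanner, tape roll, rigging shackle) is shoved more than 40 mm from its place (distance of any of reflector, hanging_bolt, disc_holder, hook_clamp, spanner, tape_roll, bow_shackle from where it was at the start of the episode above 0.04 m).
It also fails if it takes over 72 s, if anything falls off the work surface, if the arm or the gripper's body presses on something with over 40 N, if the wrist force passes 120 N, or if a joint passes its speed limit or range.

### The arm

A 6-joint arm with a two-finger parallel gripper is mounted at the origin on the work surface. World frame = base frame: x ahead of the robot, y to its left, z up, the work surface at z = 0. Lengths are in m, angles in rad, forces in N, time in s.
With the tool pointing down it reaches from about 0.35 to 0.775 m from the base axis. Payload 7.3 kg.
Tool frame: the origin (TCP) lies at the very end of the fingers, on their centre line; the grasp point (between the pads) lies 19 mm behind it (robot.pinch_z is the distance from the TCP to the grasp point, in m); z points along the fingers, y is the line along which they close (so a half turn about z gives the same grasp; the last joint's range is limited). The gripper opens to 92 mm and grips with 3 to 60 N. Pads are 19 mm wide; open, the fingers measure 130 mm over their backs; the gripper's body (75 mm by 190 mm) begins 47 mm behind the grasp point.
Start: joints at [-1.358, 0.342, 1.524, -0, 1.275, -0.146], TCP at [0.184, -0.492, 0.227] pointing down, gripper open.
Joint ranges: [-2.53, 2.53], [-0.77, 2.02], [0.04, 2.7], [-1, 4.14], [0.28, 2.66], [-3.11, 3.11]. Speed limits (rad/s): [2.57, 2.57, 3.14, 3.14, 3.14, 3.14].

### API

Orientations are given as [roll, pitch, yaw] about the fixed x, y, z axes, in that order (R = Rz(yaw) Ry(pitch) Rx(roll)).
In Python, from cell import robot gives the robot as it stands.
- The arm moves only by the tool move_arm, never from a script. Its argument "motion" is a list of rows, each a list of 6 numbers: the shift along the tool's x, y, z in units of 0.1 m (1.0 is 0.1 m), then the turn, a rotation vector about the tool's x, y, z in units of pi rad (1.0 is pi rad). In form: [[dx, dy, dz, rx, ry, rz], ...]. A call has 1 to 12 rows; each row is the pose to reach, as a shift and turn from the pose commanded when the call began, along the tool's axes at that moment, turning the shorter way round; what a row does not reach only later rows make up. A row lasts 1/8 s, in which the tool goes at most 62.5 mm and 10.7 degrees, less where a joint would pass 70% of its speed; a pose out of reach is approached as far as the arm can. A call with a number of a shift or a turn outside -1 to 1 is refused whole. A call with a gripper value outside its range is refused whole. "fingers" is the opening, from -1 (shut) to 1 (fully open), set as the call begins (left out, the last holds). The fingers move at their own pace and stop on an object; "newtons" is the grip in N (left out, the last holds). Time passes only in rows, so rows that repeat a pose let the fingers close. It gives the time, the measured TCP pose, the force, the opening and the grip force at its end, in the units of the state.
- robot.observe(): the state, without advancing time (a new reading comes with each control period).
- robot.read_camera(name): name is "side" or "top" or "wrist"; returns a dict with "image" (420x560x3 uint8, red, green, blue), "range_z" (420x560 float32, m along the optical axis (not along the pixel's ray), 0 where there is no reading), "vfov" (degrees; the focal length in pixels is half the picture's height over the tangent of half this angle, whatever the lens; pixels are square), "cx", "cy" (the principal point, pixels), "extrinsics" (4x4, takes a point from camera to world coordinates); the wrist camera has in their place "hand_eye" (4x4, takes a point from camera to tool coordinates, whose origin is the TCP and whose axes are the flange's). Camera axes: x right, y up, looking along -z (the intrinsics and any distortion apply to the point x, -y, -z); pixel columns grow to the right and rows downward; lengths in m; the calibration is good to about 2 mm. A picture is of the moment at which its call begins: read the wrist's pose just before it.
- robot.hand_in(): hands the job in; it is judged then, once.
The state is a dict: "time": time; "qpos": joint angles; "qvel": joint speeds; "joint_efforts": joint torques, N m; "tool_pos": TCP position; "tool_rot": TCP orientation; "contact_force": force on the tool from outside, world axes, zero at the start; "torque": the same for the moment, N m; "opening": finger opening in m; "grip_force": force on a finger pad.
Only numpy, scipy, OpenCV 4.12 (cv2) and the standard library are available. Lean on these libraries where they do the work, as an engineer would, in place of code of your own. Each camera call takes 0.05 s, during which the arm holds its last target. There are 200 camera calls.

## Working session

There is one attempt and no reset: what is moved stays moved. The work goes in short steps, Python scripts to look and compute and a tool call to move; the robot and the scene stay as the last step left them, time stands still between calls to the robot, and variables do not carry over. Pictures are saved under pics/ and viewed, at most 10 in all, crops included, and the job is handed in when it is done.

Besides the shell and the picture viewer there is one more tool, called after "Emit:" in YAML: its name, and indented under it one key for each argument. move_arm: Moves the arm, as the interface text tells. Shifts and turns lie within -1 to 1; 1 stands for 0.1 m of shift or pi rad of turn. Its arguments: {"type":"object","properties":{"motion":{"type":"array"},"fingers":{"type":"number"},"newtons":{"type":"number"}},"required":["motion"]}

```bash
ls; mkdir -p pics; cat > h.py <<'E'
import numpy as np,cv2
from scipy.spatial.transform import Rotation as R
from cell import robot
def tool():
    s=robot.observe(); T=np.eye(4); r=np.array(s["tool_rot"])
    T[:3,:3]=R.from_euler('xyz',r).as_matrix() if r.size==3 else r.reshape(3,3)
    T[:3,3]=s["tool_pos"]; return T
def cam(n):
    T=tool(); c=robot.read_camera(n); c["E"]=np.array(c["extrinsics"]) if "extrinsics" in c else T@np.array(c["hand_eye"])
    h=c["image"].shape[0]; c["f"]=h/2/np.tan(np.radians(c["vfov"])/2); return c
def cloud(c):
    z=c["range_z"]; h,w=z.shape; u,v=np.meshgrid(np.arange(w),np.arange(h))
    P=np.stack([(u-c["cx"])*z/c["f"],-(v-c["cy"])*z/c["f"],-z],-1)
    return P@c["E"][:3,:3].T+c["E"][:3,3]
E
python3 - <<'E'
from h import *
s=robot.observe();print(s)
for n in("top","side"):
    c=cam(n);print({k:v for k,v in c.items() if k not in("image","range_z")})
    np.savez(f"{n}.npz",P=cloud(c),im=c["image"])
    cv2.imwrite(f"pics/{n}0.png",c["image"][...,::-1])
E
```

```text
pics
{'time': 0.0, 'qpos': array([-1.35803147e+00,  3.42688146e-01,  1.52499477e+00,  1.26377634e-05,
        1.27540493e+00, -1.46022148e-01]), 'qvel': array([ 0.00049263,  0.00110093, -0.00034184,  0.00205771,  0.00140368,
        0.00070523]), 'joint_efforts': array([ 1.06195031e-05, -4.31236482e+01, -2.44225019e+01,  7.16396095e-02,
        5.57000900e-02, -1.38256519e-04]), 'tool_pos': array([ 0.18427634, -0.49117084,  0.22607068]), 'tool_rot': array([-3.14011513e+00, -2.29511911e-04,  3.58783148e-01]), 'contact_force': array([-0.86203773,  0.00210106, -0.83476768]), 'torque': array([ 0.0062121 , -0.00721315, -0.02039865]), 'grip_force': 0.0, 'opening': 0.0919680818414872}
{'vfov': 43.94377151288958, 'cx': 282.37036398749706, 'cy': 219.15354649306644, 'extrinsics': array([[-0.00362026,  0.9895055 , -0.14444983,  0.34300789],
       [-0.99972728, -0.00691397, -0.02230628, -0.04695276],
       [-0.02307091,  0.14432968,  0.98926067,  1.66851986],
       [ 0.        ,  0.        ,  0.        ,  1.        ]]), 'E': array([[-0.00362026,  0.9895055 , -0.14444983,  0.34300789],
       [-0.99972728, -0.00691397, -0.02230628, -0.04695276],
       [-0.02307091,  0.14432968,  0.98926067,  1.66851986],
       [ 0.        ,  0.        ,  0.        ,  1.        ]]), 'f': np.float64(520.5034299654733)}
{'vfov': 50.43173043329577, 'cx': 276.1042275252084, 'cy': 215.62506973387596, 'extrinsics': array([[-0.81039561,  0.43439592, -0.39314011,  0.05493549],
       [-0.58577117, -0.58762984,  0.55817855,  0.72166781],
       [ 0.01144963,  0.68263559,  0.73066925,  1.09987062],
       [ 0.        ,  0.        ,  0.        ,  1.        ]]), 'E': array([[-0.81039561,  0.43439592, -0.39314011,  0.05493549],
       [-0.58577117, -0.58762984,  0.55817855,  0.72166781],
       [ 0.01144963,  0.68263559,  0.73066925,  1.09987062],
       [ 0.        ,  0.        ,  0.        ,  1.        ]]), 'f': np.float64(445.9521498686043)}
```

View pics/top0.png

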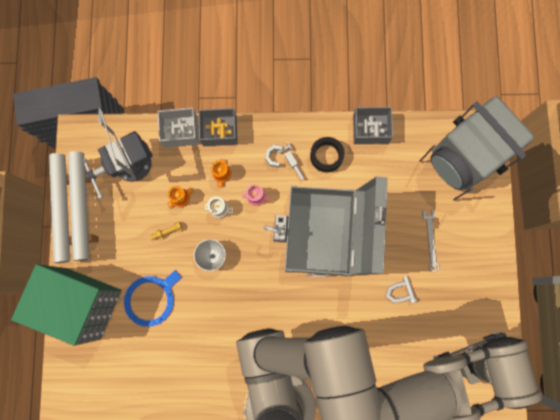

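View pics/side0.png

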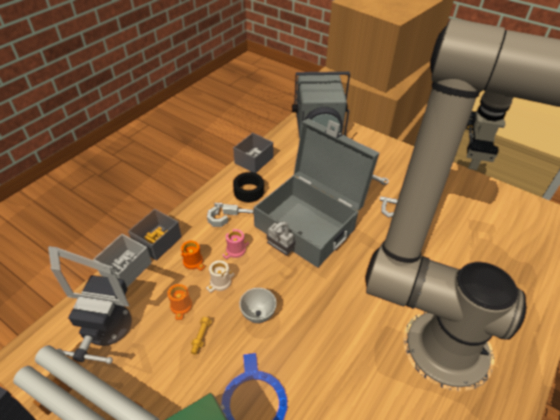

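```bash
python3 - <<'E'
from h import *
from scipy.optimize import least_squares
for n in("top","side"):
    d=np.load(n+".npz");P=d["P"];im=d["im"].astype(int)
    x,y,z=P[...,0],P[...,1],P[...,2]
    def rep(n2,m): print(n,n2,m.sum(),np.round([ (a[m].min(),a[m].max(),np.median(a[m])) for a in(x,y,z)],3).tolist())
    # table check
    m=(abs(z)<.02)&(x>.3)&(x<.7)&(abs(y)<.4);print("table z",np.median(z[m]))
    # rim 
    u,v={"top":(218,206),"side":(219,275)}[n]
    w=np.zeros(z.shape,bool);w[v-22:v+22,u-22:u+22]=1
    m=w&(z>.058)&(z<.085);rep("socketrim",m)
    q=P[m][:,:2];f=least_squares(lambda p:np.hypot(*(q-p[:2]).T)-.024,q.mean(0),loss='soft_l1',f_scale=.003);print("center",f.x)
    m=w&(z>.006)&(z<.022);q2=P[m][:,:2]-f.x;k=np.hypot(*q2.T);k2=(k>.036)&(k<.05);a=np.arctan2(q2[k2,1],q2[k2,0]);print("ear ang",np.round(np.degrees(np.angle(np.exp(2j*a).mean())/2)),k2.sum())
    m=(z>.086)&(z<.098)&(x>.3)&(x<.75)&(y>-.36)&(y<.1);rep("chest rim",m)
    q=P[m][:,:2].astype(np.float32);print(cv2.minAreaRect(q))
    m=(z>.1)&(z<.18)&(x>.4)&(x<.6)&(y>-.06)&(y<.12);rep("shackle",m)
    if m.sum(): q=P[m];print(np.round(q[np.argsort(q[:,1])][::max(1,len(q)//15)],3).tolist())
    m=(z>.2)&(z<.3)&(x>.38)&(x<.7)&(y<-.1)&(y>-.36);rep("lid top",m)
    if n=="top":
        for vv in range(190,270,15): print([tuple(np.round(P[vv,uu],3).tolist()) for uu in (284,288,292,340,352,360,372,384)])
E
```

```text
table z 0.0016409226208471406
top socketrim 133 [[0.595, 0.648, 0.623], [0.17, 0.222, 0.197], [0.058, 0.079, 0.07]]
center [0.62123602 0.19623957]
ear ang 84.0 61
top chest rim 1254 [[0.402, 0.678, 0.54], [-0.266, 0.014, -0.228], [0.086, 0.098, 0.093]]
((0.5402962565422058, -0.12308010458946228), (0.2701621949672699, 0.2636973559856415), 85.79227447509766)
top shackle 87 [[0.418, 0.582, 0.534], [-0.031, 0.043, 0.014], [0.1, 0.164, 0.152]]
[[0.418, -0.031, 0.101], [0.525, -0.008, 0.113], [0.521, -0.005, 0.121], [0.523, -0.002, 0.132], [0.53, 0.0, 0.15], [0.528, 0.003, 0.161], [0.531, 0.006, 0.161], [0.529, 0.009, 0.157], [0.538, 0.012, 0.157], [0.535, 0.015, 0.159], [0.532, 0.018, 0.16], [0.532, 0.021, 0.152], [0.538, 0.026, 0.158], [0.544, 0.029, 0.157], [0.535, 0.032, 0.154], [0.545, 0.036, 0.149], [0.536, 0.039, 0.147], [0.54, 0.042, 0.141]]
top lid top 1138 [[0.399, 0.661, 0.519], [-0.299, -0.235, -0.273], [0.2, 0.3, 0.289]]
[(0.681, -0.015, 0.009), (0.682, -0.028, 0.003), (0.673, -0.041, 0.049), (0.663, -0.189, 0.091), (0.662, -0.226, 0.093), (0.66, -0.249, 0.104), (0.647, -0.276
[... 1190 characters left out ...]
28], [-0.268, 0.015, -0.22], [0.086, 0.098, 0.093]]
((0.5398929119110107, -0.12516716122627258), (0.28134870529174805, 0.26500391960144043), 85.69632720947266)
side shackle 144 [[0.519, 0.547, 0.534], [-0.005, 0.046, 0.023], [0.102, 0.162, 0.14]]
[[0.524, -0.005, 0.118], [0.522, -0.001, 0.146], [0.526, 0.001, 0.105], [0.526, 0.002, 0.128], [0.525, 0.003, 0.138], [0.521, 0.005, 0.147], [0.531, 0.011, 0.158], [0.537, 0.017, 0.159], [0.539, 0.024, 0.16], [0.54, 0.028, 0.151], [0.537, 0.032, 0.149], [0.544, 0.036, 0.147], [0.535, 0.039, 0.125], [0.545, 0.04, 0.141], [0.54, 0.042, 0.133], [0.546, 0.043, 0.125]]
side lid top 2098 [[0.397, 0.661, 0.523], [-0.302, -0.234, -0.277], [0.2, 0.3, 0.246]]
```

```bash
python3 - <<'E'
from h import *
from scipy.optimize import least_squares
Q=[];L=[];S=[]
for n in("top","side"):
    P=np.load(n+".npz")["P"].reshape(-1,3);x,y,z=P.T
    Q.append(P[(z>.087)&(z<.098)&(x>.37)&(x<.7)&(y>-.235)&(y<-.01)][:,:2])
    L.append(P[(z>.13)&(z<.285)&(x>.38)&(x<.7)&(y<-.2)&(y>-.4)])
    S.append(P[(z>.102)&(z<.17)&(x>.5)&(x<.57)&(y>-.02)&(y<.07)])
Qa=np.vstack(Q)
def res(p,q):
    c,s=np.cos(p[2]),np.sin(p[2]);d=q-p[:2];X=d@[c,s];Y=d@[-s,c]
    ax,ay=abs(X)-.098,abs(Y)-.128
    return np.where((ax<0)&(ay<0),np.maximum(ax,ay),np.hypot(np.maximum(ax,0),np.maximum(ay,0)))
for q in Q+[Qa]:
    best=min((least_squares(res,[.535,-.13,np.radians(a)],args=(q,),loss='cauchy',f_scale=.002) for a in(-98,-94,-90,-86)),key=lambda f:f.cost)
    print(best.x,np.degrees(best.x[2]),best.cost,len(q))
p=best.x;c,s=np.cos(p[2]),np.sin(p[2]);M=np.array([[c,s],[-s,c]])
for l,sh in zip(L,S):
    X=(l[:,:2]-p[:2])@M.T
    a=[(np.round(h,3),np.round(np.percentile(X[abs(l[:,2]-h)<.01,0],[2,50,98]),3).tolist()) for h in(.14,.18,.22,.26)];print(a, np.percentile(X[:,1],[1,99]))
    X=(sh[:,:2]-p[:2])@M.T; far=X[:,0]<-.13
    d=X-[-.1225,-.022];r=np.hypot(*d.T);far=r>.02;ang=np.arctan2(-d[far,0],d[far,1]);print("swing",np.median(ang),np.percentile(r,98),np.percentile(sh[:,2],98))
for nm,pt in dict(heel=(-.1225,-.022),lug=(-.1225,.022),edge=(-.1,0),hinge=(.1,0)).items():print(nm,p[:2]+M.T@pt)
E
```

```text
[ 0.5397272  -0.12675148 -1.64162267] -94.05805044668182 0.0017731420191558938 648
[ 0.53891728 -0.12633839 -1.64188749] -94.0732238537013 0.0014671167830598642 678
[ 0.53935474 -0.12655787 -1.64242577] -94.10406473414918 0.0032548663466777186 1326
[(np.float64(0.14), [0.109, 0.136, 0.139]), (np.float64(0.18), [0.115, 0.143, 0.146]), (np.float64(0.22), [0.119, 0.131, 0.147]), (np.float64(0.26), [0.126, 0.129, 0.135])] [-0.12956902  0.12916706]
swing 1.289028498506407 0.04719691518525829 0.1629174807002529
[(np.float64(0.14), [0.11, 0.137, 0.142]), (np.float64(0.18), [0.117, 0.144, 0.15]), (np.float64(0.22), [0.123, 0.151, 0.156]), (np.float64(0.26), [0.13, 0.157, 0.162])] [-0.13039179  0.12956964]
swing 1.3395616011261047 0.05057655363039632 0.16026315156241736
heel [ 0.52617826 -0.00279749]
lug [ 0.57006543 -0.00594649]
edge [ 0.54651156 -0.0268143 ]
hinge [ 0.53219792 -0.22630144]
```

Emit:
move_arm:
  motion:
    - [0,0,-0.5,0,0,0]
    - [0.3,-0.2,-0.9,0,0,0]
    - [0.9,-0.7,-0.9,0,0,0]
    - [1,-0.75,-0.9,0,0,0]
  fingers: 1

```text
time: 0.6
tool_pos: [0.2526, -0.3839, 0.3172]
tool_rot: [3.141, -0.0, 0.36]
contact_force: [-0.3, -0.7, 0.2]
opening: 0.0919
grip_force: 0.0
```

Emit:
move_arm:
  motion:
    - [0.5,-0.38,0,0,0,0]
    - [1,-0.75,0,0,0,0]

```text
time: 0.85
tool_pos: [0.3194, -0.2793, 0.3164]
tool_rot: [-3.141, -0.0, 0.358]
contact_force: [1.2, -0.6, 0.7]
opening: 0.0916
grip_force: 0.0
```

Emit:
move_arm:
  motion:
    - [0.5,-0.38,0,0,0,0]
    - [1,-0.75,0,0,0,0]

```text
time: 1.1
tool_pos: [0.3868, -0.1737, 0.3166]
tool_rot: [3.142, -0.0, 0.358]
contact_force: [0.4, -1.4, 0.2]
opening: 0.092
grip_force: 0.0
```

Emit:
move_arm:
  motion:
    - [0.5,-0.38,0,0,0,0]
    - [1,-0.75,0,0,0,0]

```text
time: 1.35
tool_pos: [0.4542, -0.0683, 0.3166]
tool_rot: [3.141, 0.0, 0.359]
contact_force: [1.1, -1.4, 1.0]
opening: 0.0918
grip_force: 0.0
```

Emit:
move_arm:
  motion:
    - [0.5,-0.38,0,0,0,0]
    - [1,-0.75,0,0,0,0]

```text
time: 1.6
tool_pos: [0.5215, 0.0371, 0.3165]
tool_rot: [3.141, 0.0, 0.359]
contact_force: [0.2, -0.9, -0.1]
opening: 0.0916
grip_force: 0.0
```

Emit:
move_arm:
  motion:
    - [0.5,-0.38,0,0,0,0]
    - [1,-0.75,0,0,0,0]

```text
time: 1.85
tool_pos: [0.5888, 0.1424, 0.3163]
tool_rot: [3.141, 0.001, 0.359]
contact_force: [1.5, -1.8, 0.0]
opening: 0.0917
grip_force: 0.0
```

Emit:
move_arm:
  motion:
    - [0.48,-0.4,0.2,0,0,-0.05]
    - [0.48,-0.4,0.4,0,0,-0.1]
    - [0.48,-0.4,0.6,0,0,-0.16]
    - [0.48,-0.4,0.8,0,0,-0.22]
    - [0.48,-0.4,1,0,0,-0.28]
    - [0.48,-0.4,1,0,0,-0.34]
    - [0.48,-0.4,1,0,0,-0.4]
    - [0.48,-0.4,1,0,0,-0.46]
    - [0.48,-0.4,1,0,0,-0.52]
    - [0.48,-0.4,1,0,0,-0.58]
    - [0.48,-0.4,1,0,0,-0.636]
    - [0.48,-0.4,1,0,0,-0.636]

```text
time: 3.35
tool_pos: [0.6188, 0.1947, 0.2161]
tool_rot: [-3.141, -0.001, 2.355]
contact_force: [0.5, -0.4, 0.3]
opening: 0.092
grip_force: 0.0
```

```bash
python3 - <<'E'
from h import *
from scipy.optimize import least_squares
c=cam("wrist");P=cloud(c);cv2.imwrite("pics/w1.png",c["image"][...,::-1]);T=tool();print(T[:3,3],c["hand_eye"])
x,y,z=P[...,0],P[...,1],P[...,2]
m=(z>.055)&(z<.085)&(np.hypot(x-.621,y-.197)<.05);q=P[m][:,:2]
f=least_squares(lambda p:np.hypot(*(q-p[:2]).T)-.025,[.621,.197],loss='soft_l1',f_scale=.002);print(f.x,m.sum(),np.percentile(z[m],[50,95]),q.min(0),q.max(0))
d=f.x-T[:2,3];print("tool delta",T[:2,:2].T@d)
E
```

```text
[0.61888008 0.19473105 0.21624696] [[-3.22542894e-04  9.66866460e-01  2.55282481e-01  6.86681443e-02]
 [ 9.99999906e-01  2.38032436e-04  3.61941349e-04 -4.81213333e-04]
 [ 2.89183440e-04  2.55282573e-01 -9.66866446e-01 -1.57857824e-01]
 [ 0.00000000e+00  0.00000000e+00  0.00000000e+00  1.00000000e+00]]
[0.62120615 0.19962421] 1225 [0.06921367 0.07081517] [0.59499767 0.1718932 ] [0.64880178 0.22626715]
tool delta [0.00183155 0.00509892]
```

View pics/w1.png

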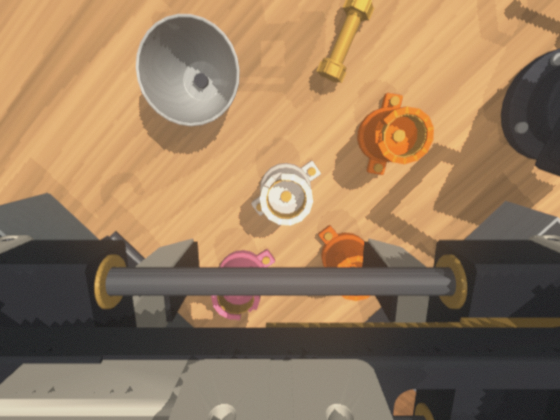

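Emit:
move_arm:
  motion:
    - [0.02,0.05,0.5,0,0,0]
    - [0.02,0.05,1,0,0,0]

```text
time: 3.65
tool_pos: [0.6215, 0.2, 0.1159]
tool_rot: [3.14, 0.001, 2.353]
contact_force: [-0.1, -0.4, -0.5]
opening: 0.0918
grip_force: 0.0
```

Emit:
move_arm:
  motion:
    - [0,0,0.3,0,0,0]
    - [0,0,0.6,0,0,0]
    - [0,0,0.89,0,0,0]
    - [0,0,0.89,0,0,0]

```text
time: 4.15
tool_pos: [0.6193, 0.1993, 0.0252]
tool_rot: [-3.137, -0.003, 2.354]
contact_force: [0.4, 0.6, 0.1]
opening: 0.0917
grip_force: 0.0
```

Emit:
move_arm:
  motion:
    - [0,0,0,0,0,0]
    - [0,0,0,0,0,0]
    - [0,0,0,0,0,0]
    - [0,0,0,0,0,0]
    - [0,0,0,0,0,0]
    - [0,0,0,0,0,0]
  fingers: -1
  newtons: 30

```text
time: 4.9
tool_pos: [0.6215, 0.1998, 0.0282]
tool_rot: [3.141, 0.001, 2.357]
contact_force: [-0.1, -0.7, 3.2]
opening: 0.0535
grip_force: 30.0
```

Emit:
move_arm:
  motion:
    - [0,0,-0.2,0,0,0]
    - [0,0,-0.6,0,0,0]
    - [0,0,-1,0,0,0]

```text
time: 5.28
tool_pos: [0.6203, 0.1995, 0.1274]
tool_rot: [-3.139, -0.002, 2.357]
contact_force: [0.8, 0.6, -3.7]
opening: 0.0537
grip_force: 30.0
```

Emit:
move_arm:
  motion:
    - [0,0,-0.5,0,0,0]
    - [0,0,-0.9,0,0,0]
    - [-0.2,-0.4,-0.9,0,0,0]
    - [-0.4,-0.75,-0.9,0,0,0]
    - [-0.54,-0.92,-0.9,0,0,0]

```text
time: 5.9
tool_pos: [0.5934, 0.0948, 0.2171]
tool_rot: [-3.14, -0.001, 2.356]
contact_force: [0.4, 0.7, -3.1]
opening: 0.053
grip_force: 30.0
```

Emit:
move_arm:
  motion:
    - [-0.2,-0.34,0,0,0,0]
    - [-0.4,-0.68,0,0,0,0]
    - [-0.54,-0.92,0,0,0,0]

```text
time: 6.28
tool_pos: [0.5672, -0.0081, 0.2171]
tool_rot: [-3.141, -0.001, 2.356]
contact_force: [0.2, 0.1, -2.7]
opening: 0.0534
grip_force: 30.0
```

Emit:
move_arm:
  motion:
    - [-0.2,-0.34,0,0,0,0.04]
    - [-0.4,-0.68,0,0,0,0.09]
    - [-0.54,-0.92,0,0,0,0.14]
    - [-0.54,-0.92,0,0,0,0.19]
    - [-0.54,-0.92,0,0,0,0.24]
    - [-0.54,-0.92,0,0,0,0.273]
    - [-0.54,-0.92,0,0,0,0.273]

```text
time: 7.15
tool_pos: [0.5409, -0.1099, 0.2172]
tool_rot: [-3.141, -0.0, 1.5]
contact_force: [-0.9, -0.9, -3.4]
opening: 0.0533
grip_force: 30.0
```

```bash
python3 - <<'E'
from h import *
c=cam("wrist");cv2.imwrite("pics/w2.png",c["image"][...,::-1]);print(robot.observe()["grip_force"],tool())
E
```

```text
29.999888365273364 [[ 6.92549859e-02  9.97598749e-01 -6.95429465e-04  5.40834197e-01]
 [ 9.97598950e-01 -6.92547651e-02  3.36710432e-04 -1.09935831e-01]
 [ 2.87740102e-04 -7.17078580e-04 -9.99999702e-01  2.17262120e-01]
 [ 0.00000000e+00  0.00000000e+00  0.00000000e+00  1.00000000e+00]]
```

View pics/w2.png

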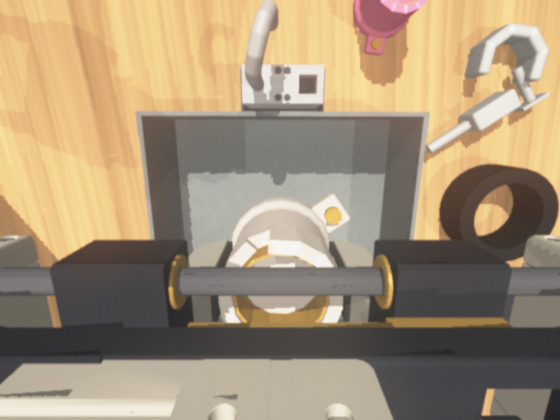

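Emit:
move_arm:
  motion:
    - [0,0,0.3,0,0,0]
    - [0,0,0.7,0,0,0]
    - [0,0,1,0,0,0]

```text
time: 7.58
tool_pos: [0.5403, -0.1098, 0.116]
tool_rot: [-3.14, -0.0, 1.502]
contact_force: [-0.1, -0.4, -2.6]
opening: 0.0533
grip_force: 30.0
```

Emit:
move_arm:
  motion:
    - [0,0,0.3,0,0,0]
    - [0,0,0.6,0,0,0]
    - [0,0,0.78,0,0,0]
    - [0,0,0.83,0,0,0]
    - [0,0,0.84,0,0,0]
    - [0,0,0.84,0,0,0]
    - [0,0,0.84,0,0,0]

```text
time: 8.45
tool_pos: [0.5413, -0.1102, 0.0345]
tool_rot: [3.14, 0.0, 1.499]
contact_force: [-0.4, 0.2, -3.0]
opening: 0.0534
grip_force: 30.0
```

Emit:
move_arm:
  motion:
    - [0,0,0.01,0,0,0]
    - [0,0,0.02,0,0,0]
    - [0,0,0.02,0,0,0]

```text
time: 8.82
tool_pos: [0.5409, -0.1104, 0.0322]
tool_rot: [3.141, 0.001, 1.499]
contact_force: [-1.3, -1.5, 2.6]
opening: 0.0534
grip_force: 30.0
```

Emit:
move_arm:
  motion:
    - [0,0,0,0,0,0]
    - [0,0,0,0,0,0]
    - [0,0,0,0,0,0]
    - [0,0,0,0,0,0]
  fingers: 0.8

```text
time: 9.32
tool_pos: [0.5408, -0.11, 0.0316]
tool_rot: [3.142, 0.0, 1.499]
contact_force: [0.2, -0.2, 0.5]
opening: 0.0823
grip_force: 0.0
```

Emit:
move_arm:
  motion:
    - [0,0,-0.2,0,0,0]
    - [0,0,-0.6,0,0,0]
    - [0,0,-1,0,0,0]

```text
time: 9.7
tool_pos: [0.5405, -0.11, 0.1325]
tool_rot: [-3.141, -0.0, 1.499]
contact_force: [-0.0, -0.4, 0.2]
opening: 0.0823
grip_force: 0.0
```

Emit:
move_arm:
  motion:
    - [0,0,-0.4,0,0,0]
    - [0,0,-0.8,0,0,0]
    - [0,0,-1,0,0,0]
  fingers: -1

```text
time: 10.07
tool_pos: [0.5414, -0.1102, 0.2342]
tool_rot: [3.138, 0.001, 1.499]
contact_force: [-0.1, -0.5, 0.0]
opening: 0.0573
grip_force: 0.0
```

Emit:
move_arm:
  motion:
    - [0,0,-0.4,0,0,0]
    - [0,0,-0.8,0,0,0]
    - [0,0,-1,0,0,0]

```text
time: 10.45
tool_pos: [0.5412, -0.1101, 0.3341]
tool_rot: [3.138, 0.001, 1.499]
contact_force: [-0.2, -0.4, 0.3]
opening: 0.027
grip_force: 0.0
```

```bash
python3 - <<'E'
from h import *
c=cam("top");P=cloud(c)
cv2.imwrite("pics/top1.png",cv2.resize(c["image"][150:310,220:420,::-1],None,fx=3,fy=3))
E
```

```text
(no output)
```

View pics/top1.png

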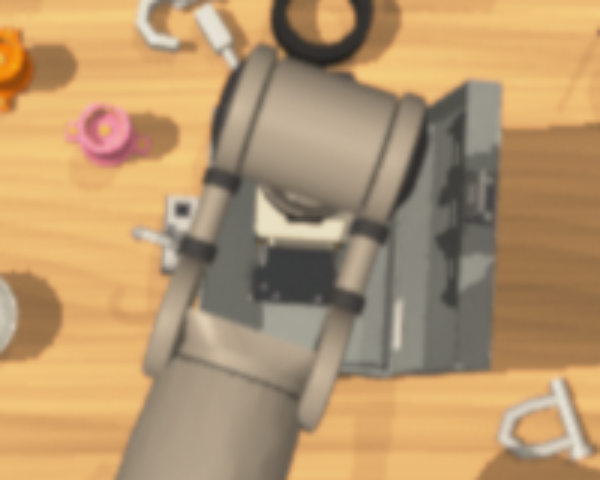

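Emit:
move_arm:
  motion:
    - [0,0,-0.4,0,0,0]
    - [0,0,-0.7,0,0,0]
    - [-0.1,-0.3,-0.7,0,0,0]
    - [-0.4,-0.7,-0.7,0,0,0]
    - [-0.8,-1,-0.7,0,0,0]

```text
time: 11.12
tool_pos: [0.434, -0.1826, 0.4012]
tool_rot: [-3.141, -0.0, 1.501]
contact_force: [0.4, -0.7, -0.1]
opening: 0.0002
grip_force: 0.0
```

Emit:
move_arm:
  motion:
    - [-0.4,0,0,0,0,0]
    - [-0.8,-0.05,0,0,0,0]

```text
time: 11.38
tool_pos: [0.424, -0.2632, 0.4012]
tool_rot: [-3.142, -0.0, 1.499]
contact_force: [0.4, -0.4, 0.3]
opening: 0.0007
grip_force: 0.0
```

Emit:
move_arm:
  motion:
    - [-0.4,0,0,0,0,0]
    - [-0.7,0,0,0,0,0]
    - [-0.7,0,0.4,0,0,0]
    - [-0.7,0,0.8,0,0,0]
    - [-0.7,0,1,0,0,0]
    - [-0.7,0,1,0,0,0]

```text
time: 12.12
tool_pos: [0.4189, -0.3313, 0.2997]
tool_rot: [-3.138, -0.003, 1.499]
contact_force: [0.4, 0.7, -0.2]
opening: 0.0002
grip_force: 0.0
```

```bash
python3 - <<'E'
from h import *
print(tool()[:3,3],robot.observe()["qpos"])
c=cam("side");cv2.imwrite("pics/side1.png",c["image"][...,::-1])
E
```

```text
[ 0.41889397 -0.3312635   0.29970899] [-8.12643979e-01  3.16072194e-01  1.36028497e+00 -2.64699092e-05
  1.46956166e+00 -7.40961083e-01]
```

View pics/side1.png

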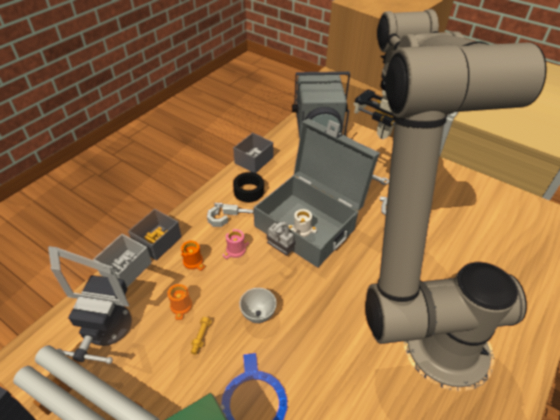

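Emit:
move_arm:
  motion:
    - [0,0,0.35,0,0,0]
    - [0.2,0,0.35,0,0,0]
    - [0.35,0,0.35,0,0,0]
    - [0.45,0,0.35,0,0,0]
    - [0.55,0,0.35,0,0,0]
    - [0.65,0,0.35,0,0,0]
    - [0.75,0,0.35,0,0,0]
    - [0.84,0,0.35,0,0,0]

```text
time: 13.18
tool_pos: [0.4268, -0.25, 0.2699]
tool_rot: [3.136, 0.007, 1.499]
contact_force: [-0.3, -6.1, 6.3]
opening: 0.0004
grip_force: 3.8
```

Emit:
move_arm:
  motion:
    - [0.15,0,0,0,0,0]
    - [0.3,0,-0.02,0,0,0]
    - [0.44,0,-0.03,0,0,0]
    - [0.58,0,-0.01,0,0,0]
    - [0.73,0,0.03,0,0,0]
    - [0.87,0,0.08,0,0,0]

```text
time: 13.92
tool_pos: [0.4326, -0.1616, 0.2604]
tool_rot: [3.138, 0.003, 1.499]
contact_force: [-0.1, -4.2, 1.5]
opening: 0.0005
grip_force: 2.4
```

Lid is moving, about 5 N.

Emit:
move_arm:
  motion:
    - [0.13,0,0.06,0,0,0]
    - [0.26,0,0.13,0,0,0]
    - [0.39,0,0.22,0,0,0]
    - [0.5,0,0.32,0,0,0]
    - [0.61,0,0.42,0,0,0]
    - [0.71,0,0.53,0,0,0]
    - [0.79,0,0.66,0,0,0]
    - [0.87,0,0.78,0,0,0]
    - [0.94,0,0.9,0,0,0]

```text
time: 15.05
tool_pos: [0.4384, -0.0673, 0.1677]
tool_rot: [-3.141, 0.0, 1.499]
contact_force: [1.5, -2.2, 1.6]
opening: 0.0004
grip_force: 1.1
```

Emit:
move_arm:
  motion:
    - [0.05,0,0.13,0,0,0]
    - [0.09,0,0.25,0,0,0]
    - [0.12,0,0.35,0,0,0]
    - [0.13,0,0.4,0,0,0]
    - [0.13,0,0.43,0,0,0]
    - [0.13,0,0.45,0,0,0]
    - [0.13,0,0.45,0,0,0]
    - [0.13,0,0.45,0,0,0]

```text
time: 16.05
tool_pos: [0.4391, -0.0545, 0.1251]
tool_rot: [3.141, -0.0, 1.499]
contact_force: [-5.0, 3.7, 16.3]
opening: 0.0005
grip_force: 8.3
```

Emit:
move_arm:
  motion:
    - [0,0,-0.4,0,0,0]
    - [0,0.3,-0.8,0,0,0]
    - [0.2,0.7,-1,0,0,0]
    - [0.35,1,-1,0,0,0]
    - [0.35,1,-1,0,0,0]

```text
time: 16.68
tool_pos: [0.5428, -0.0265, 0.2232]
tool_rot: [-3.142, 0.0, 1.5]
contact_force: [-0.3, -0.9, -0.8]
opening: 0.0001
grip_force: 0.0
```

```bash
python3 - <<'E'
from h import *
c=cam("wrist");P=cloud(c);cv2.imwrite("pics/w3.png",c["image"][...,::-1])
M=np.array([[-.0715,-.9974],[.9974,-.0715]])
C=np.dstack([(P[...,:2]-[.5394,-.1266])@M.T,P[...,2:]]).reshape(-1,3)
t=tool()[:3,3];print(M@(t[:2]-[.5394,-.1266]),t[2])
x,y,z=C.T
m=(z>.118)&(z<.132)&(x>-.11);print("lid z",np.median(z[m]),"lid front x",np.percentile(x[m],1),m.sum())
m=(z>.105)&(z<.175)&(x<-.108)&(x>-.2)&(abs(y)<.06);S=C[m];print(m.sum(),np.percentile(S,[1,99],axis=0))
top=S[S[:,2]>.135][:,:2];l=cv2.fitLine(top.astype(np.float32),cv2.DIST_HUBER,0,.01,.01).ravel();print(l,np.percentile(top,[1,99],axis=0))
m=(z>.093)&(z<.103)&(x<-.108)&(x>-.15)&(y>-.06)&(y<.06);print("lug",np.percentile(C[m],[2,50,98],axis=0))
E
```

```text
[-0.09966811 -0.00500912] 0.22294086918544792
lid z 0.12480947018624239 lid front x -0.10572946194399094 12701
1084 [[-0.17164993 -0.02433507  0.11325773]
 [-0.10849028  0.03833326  0.15946591]]
[ 0.9575454  -0.2882825  -0.14816728 -0.01358641] [[-0.17087715 -0.02425379]
 [-0.12298602 -0.00336044]]
lug [[-0.14382178  0.00539593  0.09383395]
 [-0.12797102  0.02293704  0.09828743]
 [-0.10827431  0.04061546  0.09977619]]
```

View pics/w3.png

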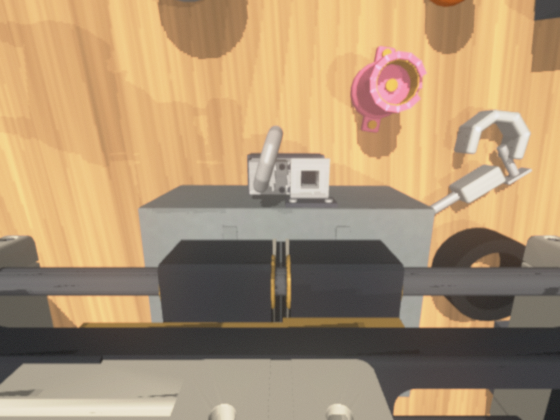

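Emit:
move_arm:
  motion:
    - [0.4,-0.25,0,0,0,0]
    - [0.77,-0.5,0,0,0,0]
    - [0.77,-0.5,0.3,0,0,0]
    - [0.77,-0.5,0.7,0,0,0]
    - [0.77,-0.5,1,0,0,0]
    - [0.77,-0.5,1,0,0,0]

```text
time: 17.48
tool_pos: [0.4949, 0.0529, 0.122]
tool_rot: [-3.136, 0.001, 1.499]
contact_force: [-0.2, 0.1, 0.3]
opening: 0.0003
grip_force: 0.0
```

Emit:
move_arm:
  motion:
    - [0,0.1,0,0,0,0]
    - [0,0.2,0,0,0,0]
    - [-0.03,0.29,0,0,0,0]
    - [-0.06,0.37,0,0,0,0]
    - [-0.12,0.44,0,0,0,0]
    - [-0.18,0.5,0,0,0,0]
    - [-0.24,0.54,0,0,0,0]
    - [-0.29,0.56,0,0,0,0]
    - [-0.34,0.58,0,0,0,0]
    - [-0.38,0.58,0,0,0,0]
    - [-0.4,0.58,0,0,0,0]
    - [-0.4,0.58,0,0,0,0]

```text
time: 18.98
tool_pos: [0.5526, 0.0122, 0.1238]
tool_rot: [3.141, -0.005, 1.499]
contact_force: [1.0, 14.0, -0.8]
opening: 0.0003
grip_force: 6.8
```

```bash
python3 - <<'E'
from h import *
M=np.array([[-.0715,-.9974],[.9974,-.0715]])
t=tool()[:3,3];print(M@(t[:2]-[.5394,-.1266]),t[2])
E
```

```text
[-0.13938845  0.00320195] 0.12384485167984091
```

Emit:
move_arm:
  motion:
    - [0.1,0,0,0,0,0]
    - [0.2,0,0,0,0,0]
    - [0.2,0,-0.5,0,0,0]
    - [-0.2,0,-1,0,0,0]
    - [-0.5,0,-1,0,0,0]
    - [-0.5,0,-1,0,0,0]

```text
time: 19.73
tool_pos: [0.5488, -0.0422, 0.2243]
tool_rot: [3.14, 0.001, 1.497]
contact_force: [0.2, -0.2, 0.1]
opening: 0.0004
grip_force: 0.0
```

```bash
python3 - <<'E'
from h import *
c=cam("wrist");P=cloud(c);cv2.imwrite("pics/w4.png",c["image"][...,::-1])
M=np.array([[-.0715,-.9974],[.9974,-.0715]])
C=np.dstack([(P[...,:2]-[.5394,-.1266])@M.T,P[...,2:]]).reshape(-1,3)
t=tool()[:3,3];print(M@(t[:2]-[.5394,-.1266]),t[2])
x,y,z=C.T
m=(z>.135)&(z<.175)&(x<-.1)&(x>-.2)&(abs(y)<.06);S=C[m]
print(m.sum(),np.percentile(S,[1,50,99],axis=0));l=cv2.fitLine(S[:,:2].astype(np.float32),cv2.DIST_HUBER,0,.01,.01).ravel();print(l)
E
```

```text
[-0.08605228  0.00303557] 0.22370469923178235
1008 [[-0.13059716 -0.02422678  0.13678916]
 [-0.12557301  0.0012297   0.1547176 ]
 [-0.11901694  0.02650667  0.15967688]]
[ 0.00318355  0.99999493 -0.12539013  0.00138452]
```

View pics/w4.png

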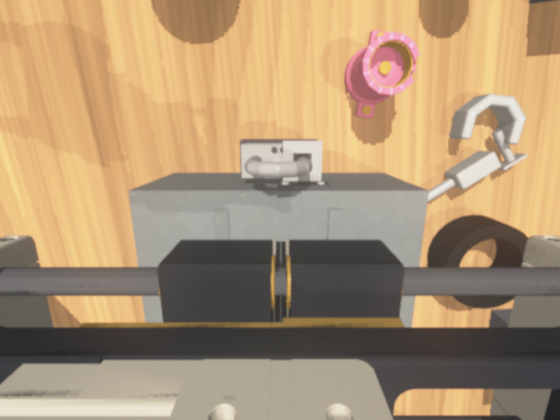

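Emit:
move_arm:
  motion:
    - [0.38,-0.02,0,0,0,0]
    - [0.38,-0.02,0.3,0,0,0]
    - [0.38,-0.02,0.55,0,0,0]
    - [0.38,-0.02,0.62,0,0,0]
    - [0.38,-0.02,0.67,0,0,0]
    - [0.38,-0.02,0.72,0,0,0]
    - [0.38,-0.02,0.77,0,0,0]
    - [0.38,-0.02,0.82,0,0,0]
    - [0.38,-0.02,0.86,0,0,0]
    - [0.38,-0.02,0.88,0,0,0]
    - [0.38,-0.02,0.88,0,0,0]

```text
time: 21.15
tool_pos: [0.5506, -0.0026, 0.1367]
tool_rot: [3.139, 0.0, 1.499]
contact_force: [0.4, 1.9, 6.6]
opening: 0.0005
grip_force: 3.3
```

Emit:
move_arm:
  motion:
    - [0,0,0.01,0,0,0]
    - [0,0,0.01,0,0,0]
    - [0,0,0.01,0,0,0]

```text
time: 21.52
tool_pos: [0.5509, -0.0027, 0.1364]
tool_rot: [3.137, 0.0, 1.499]
contact_force: [-0.7, 1.2, 10.5]
opening: 0.0004
grip_force: 5.2
```

Emit:
move_arm:
  motion:
    - [0,0,-0.4,0,0,0]
    - [0,0,-0.9,0,0,0]
    - [-0.38,0,-0.9,0,0,0]
    - [-0.38,0,-0.9,0,0,0]
    - [-0.38,0,-0.9,0,0,0]

```text
time: 22.15
tool_pos: [0.5465, -0.0402, 0.2241]
tool_rot: [-3.14, -0.0, 1.498]
contact_force: [0.0, 0.6, -0.5]
opening: 0.0006
grip_force: 0.0
```

```bash
python3 - <<'E'
from h import *
c=cam("wrist");P=cloud(c)
M=np.array([[-.0715,-.9974],[.9974,-.0715]])
C=np.dstack([(P[...,:2]-[.5394,-.1266])@M.T,P[...,2:]]).reshape(-1,3)
x,y,z=C.T
m=(z>.115)&(z<.175)&(x<-.112)&(x>-.2)&(abs(y)<.06);S=C[m]
print(m.sum(),np.percentile(S,[1,50,99],axis=0),cv2.fitLine(S[:,:2].astype(np.float32),cv2.DIST_HUBER,0,.01,.01).ravel())
m=(x>-.095)&(x<-.06)&(abs(y)<.1)&(z<.15);print("lid",np.median(z[m]))
E
```

```text
858 [[-0.13056764 -0.02411523  0.11638976]
 [-0.12560686  0.00153398  0.13485678]
 [-0.11900853  0.02646632  0.13979341]] [ 0.0043295   0.99999064 -0.12540129  0.00122925]
lid 0.12490390611882404
```

Bow top is now at 139.8 mm, so the shackle has latched; the lid is shut at 125 mm.

```bash
python3 -c "
from cell import robot
print(robot.hand_in())"
```

```text
the job is handed in; nothing more can be done
None
```

The chipped lampholder is in the chest, the lid is shut, and the padlock shackle is pressed through the lug and stays latched untouched; I handed the job in at about 22 s, but no verdict came back.

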